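Set the filter wheel to the cross station and lock it

TASK

With the fingertips, push the tab of the filter wheel round, without pinching it, until it points at the middle of the mark with the cross and leave it there. Then press the lock button on the small grey control box fully down and let it come up again. Do not press the button before the wheel is set, and leave all the loose things on the bench where they are.

Things in the scene. Friction and masses are not known exactly. Their poses are not given: they have to be found in the camera images.
- changer: Filter changer, fixed to the table: a white round deck 270 mm across with its top 50 mm above the table, and a low box-shaped lamp house (90 mm tall) on the deck's back side, spanning 100 to 230 mm from the axis. Origin: on the filter wheel's vertical axis, at table height. Own +x points from the axis to the lamp house, so -x is the deck's front.
- wheel (a joint): Angle of the flat aluminium filter wheel (104 mm across, top 69 mm above the table; hub cap to 74 mm) about the vertical axis, rad, growing counterclockwise seen from above; 0 = tab points to the deck's front (changer -x); stops at +-1.8. About 2 N of sideways push on the tab turns it, and it stays where it is left. There are no clicks.
- tab_point (a point): Where the wheel's tab points to: on the line of the tab, 108 mm from the wheel's axis, 53 mm above the table (the marks' centres lie on that same circle). The one black upright tab stands on the wheel's rim: 12 mm thick, reaching from 48 to 85 mm from the axis, from 69 to 105 mm above the table, with a thin white line along its top. It may be pushed from either side.
- mark_cross: Station mark fixed on the deck: white disc 48 mm across, 3 mm thick, with a black cross (plus sign, 38 mm across) on it. Origin: centre of its underside, 50 mm above the table, 108 mm from the wheel's axis. The four marks sit 35 and 80 degrees to either side of the deck's front; which mark sits where changes.
- mark_bar: Station mark fixed on the deck: white disc 48 mm across, 3 mm thick, with one black bar (38 x 9 mm) on it. Origin: centre of its underside, 50 mm above the table, 108 mm from the wheel's axis. The four marks sit 35 and 80 degrees to either side of the deck's front; which mark sits where changes.
- mark_ring: Station mark fixed on the deck: white disc 48 mm across, 3 mm thick, with a black ring (38 mm across, white inside) on it. Origin: centre of its underside, 50 mm above the table, 108 mm from the wheel's axis. The four marks sit 35 and 80 degrees to either side of the deck's front; which mark sits where changes.
- mark_dot: Station mark fixed on the deck: white disc 48 mm across, 3 mm thick, with a solid black dot (21 mm across) on it. Origin: centre of its underside, 50 mm above the table, 108 mm from the wheel's axis. The four marks sit 35 and 80 degrees to either side of the deck's front; which mark sits where changes.
- lock_button (a joint): Travel of the lock button, m: 0 = up, 0.006 = fully down, growing as pressed straight down; a spring (5 N at full travel) brings it back up.
- lock_button_top (a point): Centre of the top face of the round grey lock button (32 mm across) in its black housing on top of a small grey control box (80 x 70 mm, 35 mm tall), which is fixed to the table at the left of the changer.
- vial: Bystander, loose: small amber glass vial, 24 mm across, 50 mm tall, origin at the centre of its underside. To be left alone.
- slide_box: Bystander, loose: flat box of slides, 36 x 91 x 30 mm, origin at the centre of its underside. To be left alone.
- petri_dish: Bystander, loose: lidded clear dish, 94 mm across, 16 mm tall, origin at the centre of its underside. To be left alone.
- oil_bottle: Bystander, loose: small amber bottle, 28 mm across, 70 mm tall, origin at the centre of its underside. To be left alone.
- specimen_cup: Bystander, loose: clear cup with a white screw lid, 64 mm across, 70 mm tall, origin at the centre of its underside. To be left alone.
- tweezers: Bystander, loose: flat steel tweezers, 117 mm long, 10 mm wide, 7 mm high, origin at the centre of its underside. To be left alone.
- wash_bottle: Bystander, loose: white bottle, 66 mm across, 170 mm tall, origin at the centre of its underside. To be left alone.

How it is judged:
On the way, in this order (a step that is already met when the one before it is completed fails the run):
1. the tab points at the cross mark and the wheel is at rest (horizontal distance between tab_point and mark_cross below 0.011 m and velocity of joint wheel between -0.05 and 0.05 rad/s), for 0.2 s.
2. the lock button is fully down with the tab still at the cross (horizontal distance between tab_point and mark_cross below 0.011 m and value of joint lock_button above 0.0045 m), for 0.05 s.
At the end, for the whole second after the job is handed in: The tab's pointing line passes within 11 mm (about 6 degrees) of the centre of the cross mark, the wheel is at rest, and the lock button, having been pressed at least 4.5 mm of its 6 mm, is up again (all of step 1 and value of joint lock_button below 0.0015 m); the robot touches nothing.
It fails at once if the lock button is pressed while the tab is not at the cross (value of joint lock_button above 0.003 m and horizontal distance between tab_point and mark_cross above 0.013 m).
It fails at once if the tab is pinched (pressed on both faces at once) (contact force between the fingers and wheel_c4 above 1 N and contact force between the fingers and wheel_c3 above 1 N).
It fails at once if a bystander is moved, lifted or knocked over (its base moves more than 15 mm, or it tilts more than 0.4 rad) (distance of any of vial, slide_box, petri_dish, oil_bottle, specimen_cup, tweezers, wash_bottle from where it was at the start of the episode above 0.015 m or angle between any of vial, slide_box, petri_dish, oil_bottle, specimen_cup, tweezers, wash_bottle's own z axis and vertical above 0.4 rad).
It also fails if it takes over 43 s, if anything falls off the work surface, if the arm or the gripper's body presses on something with over 40 N, if the wrist force passes 120 N, or if a joint passes its speed limit or range.

ROBOT

A 6-joint arm with a two-finger parallel gripper is mounted at the origin on the work surface. World frame = base frame: x ahead of the robot, y to its left, z up, the work surface at z = 0. Lengths are in m, angles in rad, forces in N, time in s.
With the tool pointing down it reaches from about 0.3 to 0.875 m from the base axis. Payload 6.4 kg.
Tool frame: the origin (TCP) lies midway between the tips of the shut fingers; the grasp point (between the pads) lies 19 mm behind it (manip.grip_point_offset is the distance from the TCP to the grasp point, in m); z points along the fingers, y is the direction in which the jaws open and shut (so a half turn about z gives the same grasp; the last joint's range is limited). The gripper opens to 88 mm and grips with 3 to 60 N. Pads are 18 mm wide; open, the fingers measure 123 mm over their backs; the gripper's body (75 mm by 187 mm) begins 45 mm behind the grasp point.
Start: joints at [-1.35, 0.181, 1.607, -0, 1.354, -0.206], TCP at [0.238, -0.523, 0.239] pointing down, gripper open.
Joint ranges: [-2.99, 2.99], [-0.89, 2.07], [0.3, 2.58], [-1.14, 4.28], [0, 2.63], [-3.12, 3.12]. Speed limits (rad/s): [2.57, 2.57, 3.01, 3.14, 3.14, 3.14].

INTERFACE

Orientations are given as a unit quaternion [w, x, y, z].
In Python, from cell import manip gives the robot as it stands. The module is installed in compiled form; this text tells all that it offers.
- The arm moves only by the tool drive_tool, never from a script. Its argument "commands" is a list of rows, each a list of 7 numbers: the shift along the tool's x, y, z in m, then the turn, a rotation vector about the tool's x, y, z in rad, then the opening, from 0 (shut) to 1 (fully open). In form: [[x, y, z, rx, ry, rz, claw], ...]. A call has 1 to 8 rows; each row is the pose to reach, as a shift and turn from the pose commanded when the call began, along the tool's axes at that moment; what a row does not reach only later rows make up. A row lasts 1/8 s, in which the tool goes at most 62.5 mm and 10.7 degrees, less where a joint would pass 70% of its speed; a pose out of reach is approached as far as the arm can. A call with a gripper value outside its range is refused whole. The fingers move at their own pace and stop on an object; "grip_force" is the grip in N (left out, the last holds). Time passes only in rows, so rows that repeat a pose let the fingers close. It gives the time, the measured TCP pose, the force and the opening at its end, in the units of the state.
- manip.read_state(): the state, without advancing time (a new reading comes with each control period).
- manip.read_camera(name): name is "scene" or "top" or "wrist"; returns a dict with "frame" (384x512x3 uint8, red, green, blue), "range_z" (384x512 float32, m along the optical axis (not along the pixel's ray), 0 where there is no reading), "intrinsics" (3x3 intrinsics, pixels), "R" (3x3) and "t" (3): a world point X has camera coordinates R X + t. Camera axes: x right, y down, z forward; pixel columns grow to the right and rows downward; lengths in m; the calibration is good to about 2 mm. A picture is of the moment at which its call begins.
- manip.hand_in(): hands the job in, once; it reports no verdict.
The state is a dict: "time_s": time; "joints": joint angles; "dq": joint speeds; "effort": joint torques, N m; "tcp_pos": TCP position; "orientation": TCP orientation; "wrist_force": force on the tool from outside, world axes, zero at the start; "torque": the same for the moment, N m; "opening": finger opening in m.
Only numpy, scipy, OpenCV 4.12 (cv2) and the standard library are available. Lean on these libraries where they do the work, as an engineer would, in place of code of your own. Each camera call takes 0.05 s, during which the arm holds its last target.

## Working session

There is one attempt and no reset: what is moved stays moved. The work goes in short steps, Python scripts to look and compute and a tool call to move; the robot and the scene stay as the last step left them, time stands still between calls to the robot, and variables do not carry over. Pictures are saved under pics/ and viewed, and the job is handed in when it is done.

Besides the shell and the picture viewer there is one more tool, called by a JSON object that holds its "api" and its "payload". drive_tool: Moves the arm, as the interface text tells. Its arguments: {"type":"object","properties":{"commands":{"type":"array"},"grip_force":{"type":"number"}},"required":["commands"]}

```bash
mkdir -p pics; python3 - <<'E'
from cell import manip
import cv2,numpy as np,pickle
print(manip.read_state())
for n in ["top","scene"]:
    c=manip.read_camera(n); pickle.dump(c,open(f'{n}0.pkl','wb'))
    cv2.imwrite(f'pics/{n}0.png',cv2.resize(c['frame'][:,:,::-1],None,fx=1.5,fy=1.5))
    print(n,c['intrinsics'],c['R'],c['t'])
E
```

```text
{'time_s': 0.0, 'joints': array([-1.35030525e+00,  1.81535375e-01,  1.60795828e+00, -1.04211856e-05,
        1.35377267e+00, -2.06297375e-01]), 'dq': array([ 9.89578862e-05, -2.06007185e-03,  1.55846099e-03, -1.12572630e-03,
       -1.65645050e-03, -1.73364074e-03]), 'effort': array([-5.58611882e-04, -4.33876562e+01, -3.41854692e+01,  7.00530899e-02,
        3.84084089e-02, -1.24824164e-04]), 'tcp_pos': array([ 0.237922  , -0.52291037,  0.23783734]), 'orientation': array([-8.36777972e-04,  9.77317141e-01,  2.11779377e-01, -1.10261424e-05]), 'wrist_force': array([-0.23004921, -0.20314496,  0.78795851]), 'torque': array([ 0.00689824, -0.0044504 , -0.02961473]), 'opening': 0.08798455128385427}
top [[346.89479403   0.         254.97732815]
 [  0.         346.89479403 189.59029286]
 [  0.           0.           1.        ]] [[ 2.02269276e-04 -9.99998650e-01  1.63063538e-03]
 [-9.80806145e-01 -5.16336621e-04 -1.94984715e-01]
 [ 1.94985294e-01 -1.55989779e-03 -9.80804926e-01]] [0.00145416 0.54246743 0.92318981]
scene [[352.33040744   0.         246.36733652]
 [  0.         352.33040744 187.31729151]
 [  0.           0.           1.        ]] [[ 0.6228375   0.78209486  0.02002692]
 [ 0.47405495 -0.35691228 -0.80491337]
 [-0.62237075  0.5108241  -0.59305429]] [-0.35115339 -0.2166762   1.28364808]
```

View pics/top0.png

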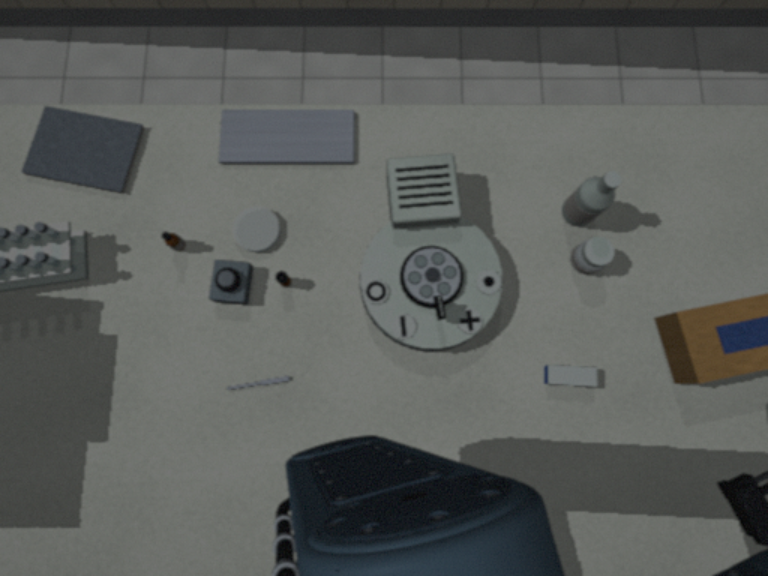

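View pics/scene0.png

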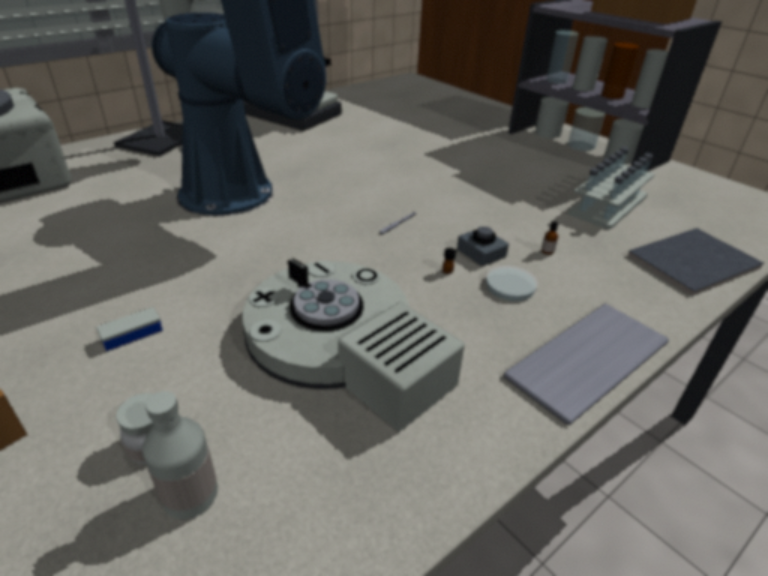

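The top view shows the hub at about (432,274), tab end at (440,310), cross (470,320), ring (376,291), bar (405,325), dot (489,281) and button (229,279), all in 1.5x pixels. The vial stands near the button at (283,279). Next I'll take precise measurements.

```bash
cat > h.py <<'E'
import numpy as np,pickle,cv2
def ray(c,u,v,z):
    K,R,t=c['intrinsics'],c['R'],c['t']; d=R.T@np.linalg.solve(K,[u,v,1.]); o=-R.T@t
    return o+d*(z-o[2])/d[2]
def pt(c,u,v):
    r=c['range_z'][int(round(v)),int(round(u))]
    return c['R'].T@(np.linalg.solve(c['intrinsics'],[u,v,1.])*r-c['t'])
E
python3 - <<'E'
from h import *
c=pickle.load(open('top0.pkl','rb'))
f=c['frame']; crop=f[130:250,130:360,::-1]
cv2.imwrite('pics/crop.png',cv2.resize(crop[:,90:],None,fx=5,fy=5,interpolation=cv2.INTER_CUBIC)[:600])
cv2.imwrite('pics/crop2.png',cv2.resize(crop[:,:90],None,fx=5,fy=5,interpolation=cv2.INTER_CUBIC)[:600])
for n,u,v,z in [('hub',432,274,.074),('tab',440,310,.105),('cross',470,320,.053),('ring',376,291,.053),('bar',405,325,.053),('dot',489,281,.053),('btn',229,279,.05)]:
    print(n,ray(c,u/1.5,v/1.5,z),pt(c,u/1.5,v/1.5))
g=cv2.cvtColor(f,cv2.COLOR_RGB2GRAY)
for (x0,x1,y0,y1) in [(240,345,140,240)]:
    m=(g[y0:y1,x0:x1]<55).astype(np.uint8)
    n,l,s,ce=cv2.connectedComponentsWithStats(m)
    for i in range(1,n):
        if s[i,4]>8:
            u,v=ce[i]+[x0,y0]; print(s[i],u,v,ray(c,u,v,.053)[:2],pt(c,u,v)[2])
E
```

```text
hub [ 0.55794532 -0.08965603  0.074     ] [ 0.55778942 -0.08958574  0.07470966]
tab [ 0.48632855 -0.09946825  0.105     ] [ 0.48637405 -0.09950304  0.10469292]
cross [ 0.47534959 -0.16055554  0.053     ] [ 0.47562618 -0.16092282  0.05085045]
ring [0.52990921 0.01375746 0.053     ] [0.52948297 0.0137321  0.05529638]
bar [ 0.46600036 -0.04003146  0.053     ] [ 0.46610991 -0.040073    0.0520788 ]
dot [ 0.5491429  -0.19870391  0.053     ] [ 0.54886719 -0.19842151  0.05434045]
btn [0.553348   0.29115116 0.05      ] [0.55215827 0.28944915 0.05568113]
[ 23   6  43   6 140] 283.7142857142857 148.67142857142858 [ 0.66292702 -0.08121527] 0.06512018987432966
[ 27  27  42  46 253] 288.5533596837945 194.86166007905138 [ 0.52750195 -0.09264656] 0.06815923955680332
[44 39  9  9 60] 288.18333333333334 182.96666666666667 [ 0.5616907  -0.09223853] 0.07454881013903039
[83 45  6  6 28] 325.5 187.21428571428572 [ 0.54948502 -0.19730646] 0.05440353977288787
[ 5 48 12 12 49] 250.71428571428572 193.53061224489795 [0.53125068 0.01362718] 0.05555308915068017
[67 67 13 13 58] 312.44827586206895 212.94827586206895 [ 0.47642533 -0.15812955] 0.0508199726202214
[27 71  3 13 24] 268.4166666666667 217.0 [ 0.46507059 -0.03563289] 0.052554466575773576
[33 91 30  3 33] 288.27272727272725 232.39393939393938 [ 0.42260714 -0.08991614] 0.045103280333679364
```

View pics/crop.png

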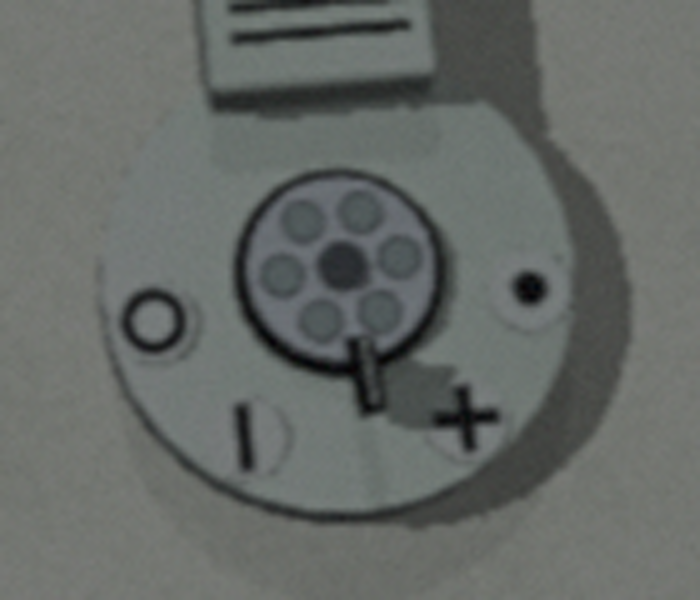

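View pics/crop2.png

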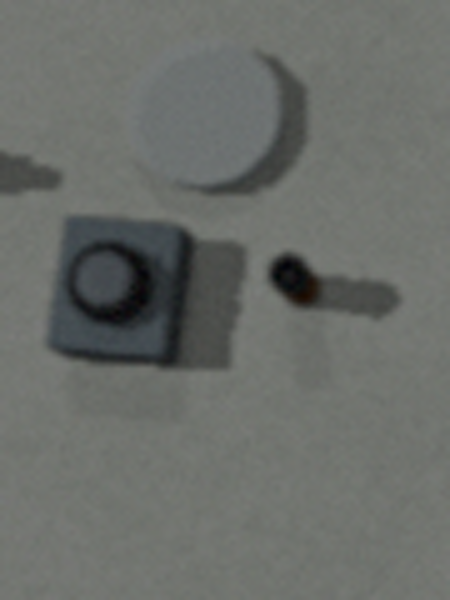

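```bash
python3 - <<'E'
from h import *
from cell import manip
c=pickle.load(open('top0.pkl','rb'))
px=lambda x,y,ox=220:((x+.5)/5-.5+ox,(y+.5)/5-.5+130)
# axis: least squares circle of the 4 marks, known radius
M={k:ray(c,*px(*p),.053)[:2] for k,p in dict(ring=(154,321),bar=(245,437),cross=(467,418),dot=(530,289)).items()}
from scipy.optimize import least_squares
P=np.array(list(M.values())); r=least_squares(lambda a:np.linalg.norm(P-a,axis=1)-.108,[.557,-.09])
a=r.x; print('axis',a,r.fun,'hub',ray(c,*px(343,265),.074))
for k in M: print(k,M[k],np.degrees(np.arctan2(*(M[k]-a)[::-1]))%360)
i,o=ray(c,*px(357,340),.105)[:2],ray(c,*px(371,410),.105)[:2]
print('tab',i,o,[np.linalg.norm(q-a) for q in(i,o)],np.degrees(np.arctan2(*(o-i)[::-1]))%360,np.degrees(np.arctan2(*(o-a)[::-1]))%360)
# tab via depth
H,W=c['range_z'].shape; v,u=np.mgrid[:H,:W]
X=(np.linalg.solve(c['intrinsics'],np.stack([u.ravel(),v.ravel(),np.ones(H*W)]))*c['range_z'].ravel()-c['t'][:,None]).T@c['R']
rr=np.linalg.norm(X[:,:2]-a,axis=1)
s=(X[:,2]>.095)&(X[:,2]<.112)&(rr<.09)&(rr>.045); q=X[s,:2].mean(0); print('tab depth',s.sum(),q,X[s,2].mean(),np.degrees(np.arctan2(*(q-a)[::-1]))%360)
b=(np.linalg.norm(X[:,:2]-[.553,.291],axis=1)<.045)
s=b&(X[:,2]>.045);print('btn',s.sum(),X[s].mean(0),np.percentile(X[s,2],[5,50,95]))
s=b&(X[:,2]>.052);print(s.sum(),X[s].mean(0),X[s].min(0),X[s].max(0))
print('btn px',ray(c,*px(105,280,130),.056))
E
```

```text
axis [ 0.55846612 -0.08999779] [ 1.88267453e-04 -1.89011840e-04  1.51534157e-04 -1.01789885e-05] hub [ 0.55813441 -0.09021282  0.074     ]
ring [0.5304803  0.01450816] 104.99157827492746
bar [ 0.46507079 -0.03614131] 150.03007104072734
cross [ 0.475722   -0.15964092] 220.08626453805192
dot [ 0.5489503  -0.19756754] 264.9446661941189
tab [ 0.51060238 -0.09379805] [ 0.47322429 -0.10041629] [np.float64(0.048014369433978674), np.float64(0.0858761619942107)] 190.04083621083512 186.96828773652726
tab depth 71 [ 0.49228369 -0.09858451] 0.10510487621817244 187.39244220028712
btn 206 [0.55312113 0.29567523 0.05209525] [0.04572146 0.05059735 0.05888856]
98 [0.55410364 0.29718281 0.05691607] [0.53998064 0.28242265 0.05242195] [0.56963112 0.3155975  0.06230076]
btn px [0.55323772 0.29522979 0.056     ]
```

{"api": "drive_tool", "payload": {"commands": [[0,0,0,0,0,0,0]], "grip_force": 20}}

```text
time_s: 0.22
tcp_pos: [0.238, -0.5231, 0.2383]
orientation: [-0.0, 0.977, 0.212, 0.0]
wrist_force: [-0.0, 1.1, 1.2]
opening: 0.0802
```

{"api": "drive_tool", "payload": {"commands": [[0.427,-0.347,0,0,0,0.305,0],[0.427,-0.347,0,0,0,0.305,0],[0.427,-0.347,0,0,0,0.305,0],[0.427,-0.347,0,0,0,0.305,0],[0.427,-0.347,0,0,0,0.305,0],[0.427,-0.347,0,0,0,0.305,0],[0.427,-0.347,0,0,0,0.305,0],[0.427,-0.347,0,0,0,0.305,0]]}}

```text
time_s: 1.23
tcp_pos: [0.4614, -0.0738, 0.239]
orientation: [0.0, 0.998, 0.061, 0.0]
wrist_force: [0.7, -0.9, 0.8]
opening: 0.0009
```

{"api": "drive_tool", "payload": {"commands": [[0,0,0,0,0,0,0],[0,0,0,0,0,0,0],[0,0,0,0,0,0,0]]}}

```text
time_s: 1.6
tcp_pos: [0.4603, -0.0771, 0.2386]
orientation: [0.0, 0.998, 0.06, -0.0]
wrist_force: [0.9, -0.6, 0.2]
opening: 0.0005
```

{"api": "drive_tool", "payload": {"commands": [[0.026,-0.025,0,0,0,0,0],[0.026,-0.025,0.05,0,0,0,0],[0.026,-0.025,0.1,0,0,0,0],[0.026,-0.025,0.13,0,0,0,0],[0.026,-0.025,0.157,0,0,0,0],[0.026,-0.025,0.157,0,0,0,0]]}}

```text
time_s: 2.35
tcp_pos: [0.4815, -0.0488, 0.0799]
orientation: [-0.001, 0.998, 0.059, -0.002]
wrist_force: [-0.3, 0.1, 1.0]
opening: 0.0007
```

```bash
python3 - <<'E'
from cell import manip
import cv2
print(manip.read_state()['tcp_pos'])
for n in ["scene","wrist"]:
    f=manip.read_camera(n)['frame'][:,:,::-1]
    if n=="scene": f=f[100:280,130:330]; f=cv2.resize(f,None,fx=3,fy=3)
    cv2.imwrite(f'pics/{n}1.png',f)
E
```

```text
[ 0.48148113 -0.04875159  0.07990176]
```

View pics/scene1.png

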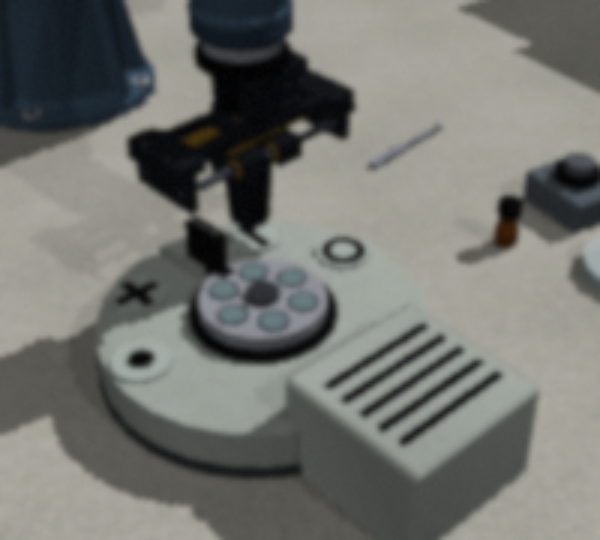

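View pics/wrist1.png

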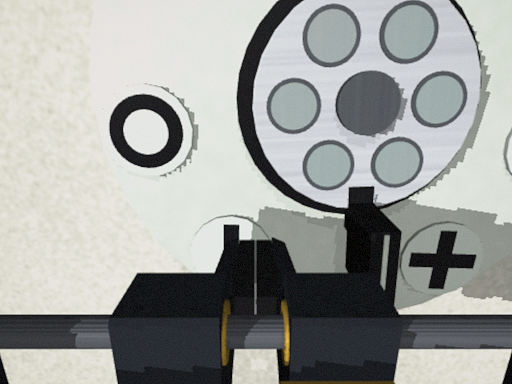

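{"api": "drive_tool", "payload": {"commands": [[0,0.015,0,0,0,0,0],[0,0.025,0,0,0,0,0],[0,0.025,0,0,0,0,0]]}}

```text
time_s: 2.82
tcp_pos: [0.4872, -0.0739, 0.0825]
orientation: [0.0, 0.998, 0.06, 0.001]
wrist_force: [-0.9, 0.3, -0.1]
opening: 0.0004
```

```bash
python3 - <<'E'
from cell import manip
import cv2
print(manip.read_state()['tcp_pos'])
cv2.imwrite(f'pics/wrist2.png',manip.read_camera('wrist')['frame'][:,:,::-1])
E
```

```text
[ 0.48720226 -0.0738801   0.08245573]
```

View pics/wrist2.png

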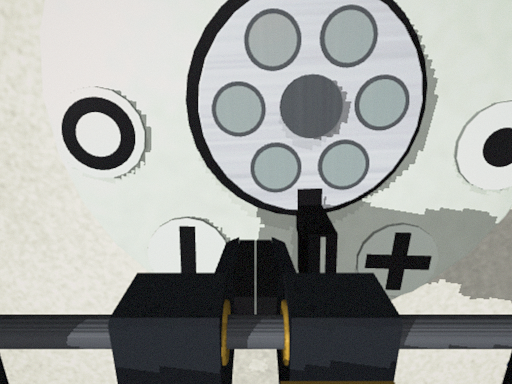

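{"api": "drive_tool", "payload": {"commands": [[0,0.004,0,0,0,0,0],[-0.0017,0.011,0,0,0,-0.1,0],[-0.0027,0.0181,0,0,0,-0.2,0],[-0.003,0.0253,0,0,0,-0.3,0],[-0.0026,0.0325,0,0,0,-0.4,0],[-0.002,0.036,0,0,0,-0.45,0],[-0.0014,0.0396,0,0,0,-0.5,0],[-0.0014,0.0396,0,0,0,-0.5,0]]}}

```text
time_s: 3.88
tcp_pos: [0.4896, -0.1119, 0.0815]
orientation: [-0.0, 0.952, 0.306, -0.0]
wrist_force: [-0.7, 0.9, -0.2]
opening: 0.0004
```

```bash
python3 - <<'E'
from cell import manip
import cv2,pickle
print(manip.read_state()['tcp_pos'])
for n in ['wrist','top']:
    c=manip.read_camera(n); pickle.dump(c,open(n+'3.pkl','wb'))
    cv2.imwrite(f'pics/{n}3.png',c['frame'][:,:,::-1])
E
```

```text
[ 0.48963392 -0.1119105   0.08147962]
```

View pics/wrist3.png

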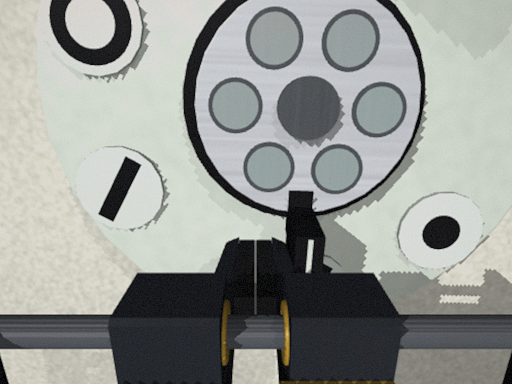

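```bash
cat >> h.py <<'E'
A=np.array([.5585,-.0900])
def tabang(c,verbose=1):
    f=c['frame']; H,W=c['range_z'].shape; v,u=np.mgrid[:H,:W]
    X=((np.linalg.solve(c['intrinsics'],np.stack([u.ravel(),v.ravel(),np.ones(H*W)]))*c['range_z'].ravel()-c['t'][:,None]).T@c['R'])
    rr=np.linalg.norm(X[:,:2]-A,axis=1); an=np.degrees(np.arctan2(X[:,1]-A[1],X[:,0]-A[0]))%360
    s=(abs(X[:,2]-.105)<.003)&(rr<.087)&(rr>.046)&(an>150)&(an<290)
    w=s&(f.reshape(-1,3).min(1)>110)
    for n,m in(('top face',s),('white',w)):
        print(n,m.sum(),X[m].mean(0),rr[m].min(),rr[m].max(),np.median(an[m]),np.percentile(an[m],[2,98]))
    h=(abs(X[:,2]-.074)<.0015)&(rr<.02); print('hub',h.sum(),X[h].mean(0))
    hp=(abs(X[:,2]-.069)<.0015)&(rr<.06); print('wheel',X[hp].mean(0))
E
python3 - <<'E'
from h import *
for n in['wrist','top']:
    print(n); tabang(pickle.load(open(n+'3.pkl','rb')))
E
```

```text
wrist
top face 1754 [ 0.50846861 -0.11566238  0.10478515] 0.04600506956728577 0.07417960563096454 211.651419482349 [183.71413636 221.57469484]
white 190 [ 0.51345042 -0.12073392  0.10534511] 0.04694407211226943 0.06963955564423785 215.49565644377344 [182.62482554 217.20625554]
hub 3066 [ 0.56109283 -0.08976693  0.07379845]
wheel [ 0.56275214 -0.08836816  0.06910559]
toph.py:16: RuntimeWarning: Mean of empty slice.
  print(n,m.sum(),X[m].mean(0),rr[m].min(),rr[m].max(),np.median(an[m]),np.percentile(an[m],[2,98]))
  ret = um.true_divide(
Traceback (most recent call last):
  File "h.py", line 16, in tabang
    print(n,m.sum(),X[m].mean(0),rr[m].min(),rr[m].max(),np.median(an[m]),np.percentile(an[m],[2,98]))
                                 ~~~~~~~~~^^
ValueError: zero-size array to reduction operation minimum which has no identity
```

View pics/top3.png

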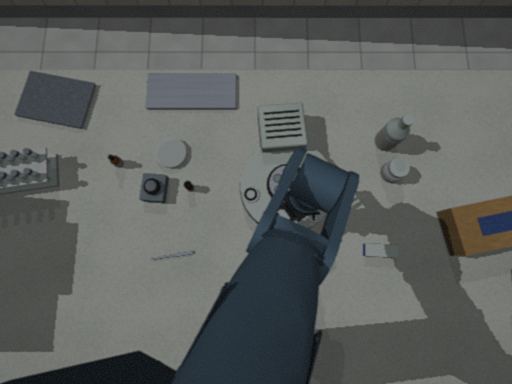

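{"api": "drive_tool", "payload": {"commands": [[-0.0007,0.0026,0,0,0,-0.037,0],[-0.0015,0.0052,0,0,0,-0.075,0],[-0.0015,0.0052,0,0,0,-0.075,0]]}}

```text
time_s: 4.35
tcp_pos: [0.4916, -0.117, 0.0816]
orientation: [-0.0, 0.94, 0.341, -0.0]
wrist_force: [-1.6, 0.9, 0.3]
opening: 0.0007
```

{"api": "drive_tool", "payload": {"commands": [[0,-0.01,0,0,0,0,0],[0,-0.03,0,0,0,0,0],[0,-0.03,-0.05,0,0,0,0],[-0.03,-0.05,-0.1,0,0,0,0],[-0.03,-0.05,-0.1,0,0,0,0]]}}

```text
time_s: 4.97
tcp_pos: [0.4378, -0.0987, 0.1861]
orientation: [0.003, 0.94, 0.341, 0.003]
wrist_force: [0.5, -0.4, -1.2]
opening: 0.0005
```

```bash
python3 - <<'E'
from h import *
from cell import manip
c=manip.read_camera('wrist'); pickle.dump(c,open('wrist4.pkl','wb'))
cv2.imwrite('pics/wrist4.png',c['frame'][:,:,::-1]); tabang(c)
E
```

```text
top face 975 [ 0.50883097 -0.13021873  0.10471777] 0.04605875190033923 0.0833302942591684 218.85727017777063 [213.19583888 225.3720891 ]
white 173 [ 0.50883771 -0.13114924  0.10532092] 0.04757045552005529 0.08227566880908825 219.55933990918086 [218.44095853 221.28453148]
hub 1224 [ 0.560962   -0.0895011   0.07378815]
wheel [ 0.55876382 -0.0906259   0.06910068]
```

View pics/wrist4.png

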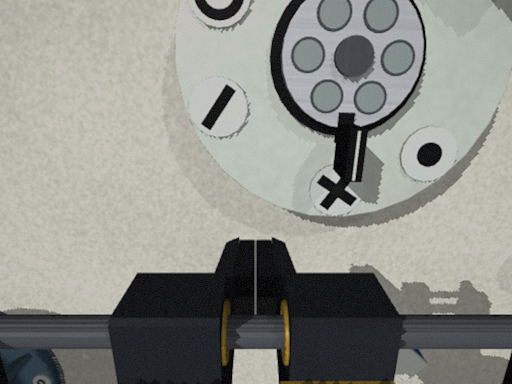

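The wrist view shows the tab, with its white line at (360,155), lying over the cross at (336,190). I'll check its direction against the cross and hub in this same view.

```bash
python3 - <<'E'
from h import *
c=pickle.load(open('wrist4.pkl','rb'))
hub=ray(c,354,56,.074)[:2]
print('hub',hub)
M={k:ray(c,*p,.053)[:2] for k,p in dict(cross=(336,190),bar=(219,106),dot=(429,154)).items()}
for k,m in M.items(): d=m-hub; print(k,m,np.linalg.norm(d),np.degrees(np.arctan2(d[1],d[0]))%360)
i,o=[ray(c,*p,.105)[:2] for p in((363,129),(357,182))]
i,o=ray(c,364,129,.105)[:2],ray(c,358,181,.105)[:2]
for n,d in(('line',o-i),('end',o-hub),('in',i-hub)): print(n,np.linalg.norm(d),np.degrees(np.arctan2(d[1],d[0]))%360)
E
```

```text
hub [ 0.56064104 -0.09001765]
cross [ 0.47807931 -0.15920444] 0.10771839513292895 219.9630286493563
bar [ 0.46873749 -0.03640141] 0.10640002717108565 149.74084849736033
dot [ 0.55182292 -0.19768148] 0.10802434352379603 265.31768281040763
line 0.036502301503333945 218.97983453410706
end 0.0844965625672204 220.95302421207342
in 0.04803235160666594 222.4524292118388
```

The hub, cross and tab line agree within about 2°, so the wheel is set. Moving to the button next, stopping short first so I can measure it.

{"api": "drive_tool", "payload": {"commands": [[0.272,-0.229,0,0,0,0,0],[0.272,-0.229,0,0,0,0,0],[0.272,-0.229,0,0,0,0,0],[0.272,-0.229,0,0,0,0,0],[0.272,-0.229,0,0,0,0,0],[0.272,-0.229,0,0,0,0,0],[0.272,-0.229,0,0,0,0,0],[0.272,-0.229,0,0,0,0,0]]}}

```text
time_s: 6.02
tcp_pos: [0.4973, 0.2518, 0.18]
orientation: [0.0, 0.94, 0.342, -0.002]
wrist_force: [0.2, -1.4, -1.0]
opening: 0.0007
```

```bash
python3 - <<'E'
from h import *
from cell import manip
c=manip.read_camera('wrist'); pickle.dump(c,open('wrist5.pkl','wb'))
cv2.imwrite('pics/wrist5.png',c['frame'][:,:,::-1])
s=manip.read_state();print(s['tcp_pos'],s['orientation'])
c=manip.read_camera('scene');cv2.imwrite('pics/scene5.png',c['frame'][:,:,::-1])
E
```

```text
[0.49760892 0.25122873 0.18041885] [ 4.30954168e-05  9.40032769e-01  3.41082094e-01 -1.18168011e-03]
```

View pics/wrist5.png

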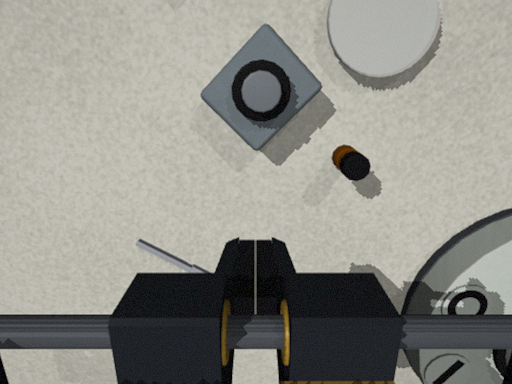

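View pics/scene5.png

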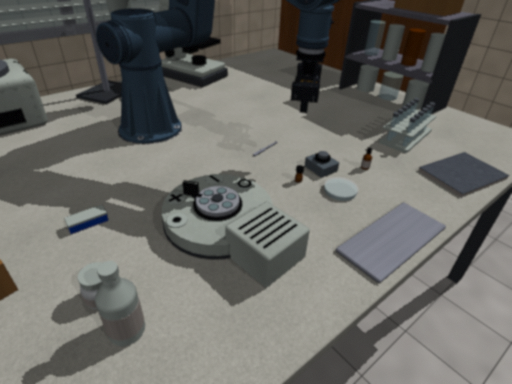

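```bash
python3 - <<'E'
from h import *
c=pickle.load(open('wrist5.pkl','rb'))
for u in range(200,325,5): 
    p=pt(c,u,91); print(u,p.round(4),c['frame'][91,u].mean().round())
for v in range(50,135,6):
    p=pt(c,262,v); print('v',v,p.round(4))
p=pt(c,262,91)
print(ray(c,262,91,p[2]))
E
```

```text
200 [ 5.204e-01  3.382e-01 -2.000e-04] 189.0
205 [0.5273 0.3315 0.0336] 117.0
210 [0.5302 0.3281 0.0359] 115.0
215 [0.5327 0.325  0.0342] 118.0
220 [0.5355 0.3217 0.0358] 117.0
225 [0.5382 0.3185 0.036 ] 116.0
230 [0.5409 0.3153 0.0368] 110.0
235 [0.5441 0.3119 0.0458] 20.0
240 [0.5467 0.3088 0.0471] 19.0
245 [0.5497 0.3057 0.0576] 115.0
250 [0.5521 0.3028 0.0566] 113.0
255 [0.5546 0.2998 0.0571] 113.0
260 [0.5571 0.2969 0.057 ] 111.0
265 [0.5596 0.294  0.0582] 114.0
270 [0.562  0.291  0.0564] 114.0
275 [0.5645 0.2881 0.0569] 113.0
280 [0.567  0.285  0.0557] 91.0
285 [0.5698 0.2814 0.0473] 11.0
290 [0.5728 0.2773 0.0362] 34.0
295 [0.5755 0.2739 0.0345] 91.0
300 [0.5782 0.2708 0.0349] 117.0
305 [0.5808 0.2677 0.0355] 114.0
310 [0.5835 0.2645 0.0358] 114.0
315 [0.5864 0.261  0.0331] 96.0
320 [ 5.923e-01  2.524e-01 -3.000e-04] 109.0
v 50 [0.582  0.3155 0.0336]
v 56 [0.5785 0.3125 0.0354]
v 62 [0.5744 0.3094 0.047 ]
v 68 [0.5711 0.3065 0.0467]
v 74 [0.5675 0.3037 0.0561]
v 80 [0.5642 0.3009 0.0567]
v 86 [0.5609 0.2981 0.057 ]
v 92 [0.5575 0.2952 0.0564]
v 98 [0.5541 0.2924 0.0574]
v 104 [0.5507 0.2894 0.0568]
v 110 [0.5472 0.2864 0.0556]
v 116 [0.5431 0.2827 0.0465]
v 122 [0.5386 0.2786 0.0359]
v 128 [0.5347 0.2753 0.0354]
v 134 [0.5306 0.2718 0.0338]
[0.55809016 0.29575744 0.05816814]
```

{"api": "drive_tool", "payload": {"commands": [[0.04,0.003,0,0,0,0,0],[0.0726,0.003,0.03,0,0,0,0],[0.0726,0.003,0.07,0,0,0,0],[0.0726,0.003,0.1,0,0,0,0],[0.0726,0.003,0.111,0,0,0,0],[0.0726,0.003,0.111,0,0,0,0],[0.0726,0.003,0.111,0,0,0,0]]}}

```text
time_s: 7.0
tcp_pos: [0.5571, 0.2964, 0.0725]
orientation: [0.0, 0.94, 0.341, 0.001]
wrist_force: [0.5, -0.2, -0.9]
opening: 0.0008
```

```bash
python3 - <<'E'
from h import *
from cell import manip
s=manip.read_state();print(s['tcp_pos'],s['wrist_force'])
c=manip.read_camera('scene');cv2.imwrite('pics/scene6.png',cv2.resize(c['frame'][80:200,250:400,::-1],None,fx=5,fy=5))
E
```

```text
[0.55713919 0.29636323 0.07246854] [ 0.46320339 -0.24605959 -0.91007167]
```

View pics/scene6.png

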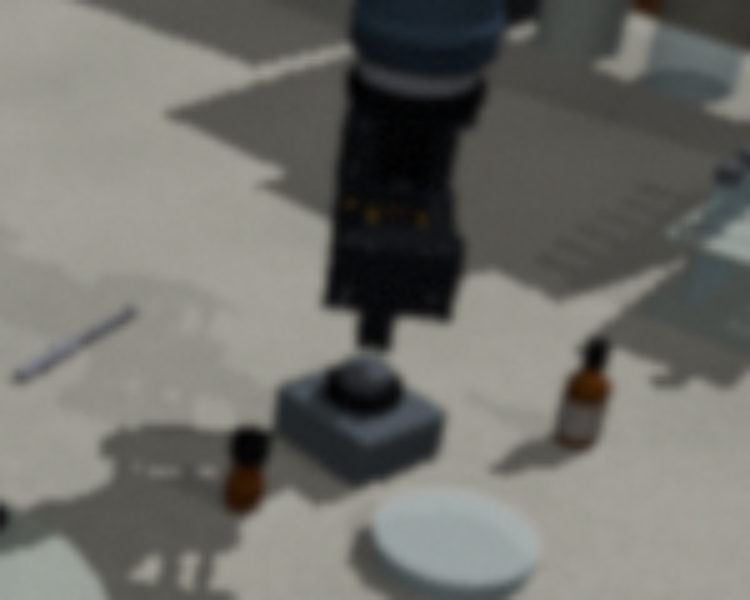

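The scene view has the closed fingers right above the button (375,370), clear of the vial and dish. Pressing now.

{"api": "drive_tool", "payload": {"commands": [[0,0,0.01,0,0,0,0],[0,0,0.015,0,0,0,0],[0,0,0.019,0,0,0,0],[0,0,0.021,0,0,0,0],[0,0,0.021,0,0,0,0]]}}

```text
time_s: 7.68
tcp_pos: [0.556, 0.2965, 0.0513]
orientation: [0.0, 0.94, 0.342, -0.0]
wrist_force: [-5.9, -2.5, 13.6]
opening: 0.0004
```

{"api": "drive_tool", "payload": {"commands": [[0,0,0.0015,0,0,0,0],[0,0,0.0015,0,0,0,0]]}}

```text
time_s: 7.92
tcp_pos: [0.5561, 0.2965, 0.0512]
orientation: [0.0, 0.94, 0.342, -0.0]
wrist_force: [-8.8, -3.3, 23.1]
opening: 0.0002
```

The force rose from 13.6 to 23.1 N with no further travel, so the button is at its stop. Retracting next.

{"api": "drive_tool", "payload": {"commands": [[0,0,-0.02,0,0,0,0],[0,0,-0.06,0,0,0,0],[-0.035,0,-0.11,0,0,0,0],[-0.07,0,-0.13,0,0,0,0],[-0.07,0,-0.13,0,0,0,0],[-0.07,0,-0.13,0,0,0,0]]}}

```text
time_s: 8.68
tcp_pos: [0.5025, 0.2516, 0.1781]
orientation: [-0.0, 0.94, 0.341, 0.0]
wrist_force: [-0.6, 0.4, 0.4]
opening: 0.0006
```

```bash
python3 - <<'E'
from h import *
from cell import manip
s=manip.read_state();print(s['tcp_pos'],s['wrist_force'],abs(s['dq']).max())
c=manip.read_camera('wrist')
for u,v in [(262,91),(262,98),(258,85)]: print(pt(c,u,v))
cv2.imwrite('pics/wrist7.png',c['frame'][:,:,::-1])
c=manip.read_camera('scene');cv2.imwrite('pics/scene7.png',c['frame'][:,:,::-1])
t=manip.read_camera('top');pickle.dump(t,open('top7.pkl','wb'));cv2.imwrite('pics/top7.png',cv2.resize(t['frame'][:,:,::-1],None,fx=1.5,fy=1.5))
H,W=t['range_z'].shape
try: tabang(t)
except Exception as e: print(e)
E
```

```text
[0.5024536  0.25162652 0.17805763] [-0.57971685  0.43353198  0.43726819] 0.027388711335509616
[0.56361312 0.29578624 0.0573372 ]
[0.55968294 0.29244661 0.05708315]
[0.56499093 0.30094227 0.05804619]
top face 59 [ 0.50705813 -0.12877717  0.10549114] 0.0469112099356425 0.08381663479560544 217.67963280475385 [211.04922443 223.09286286]
zero-size array to reduction operation minimum which has no identityh.py:16: RuntimeWarning: Mean of empty slice.
  print(n,m.sum(),X[m].mean(0),rr[m].min(),rr[m].max(),np.median(an[m]),np.percentile(an[m],[2,98]))
  ret = um.true_divide(
```

View pics/top7.png

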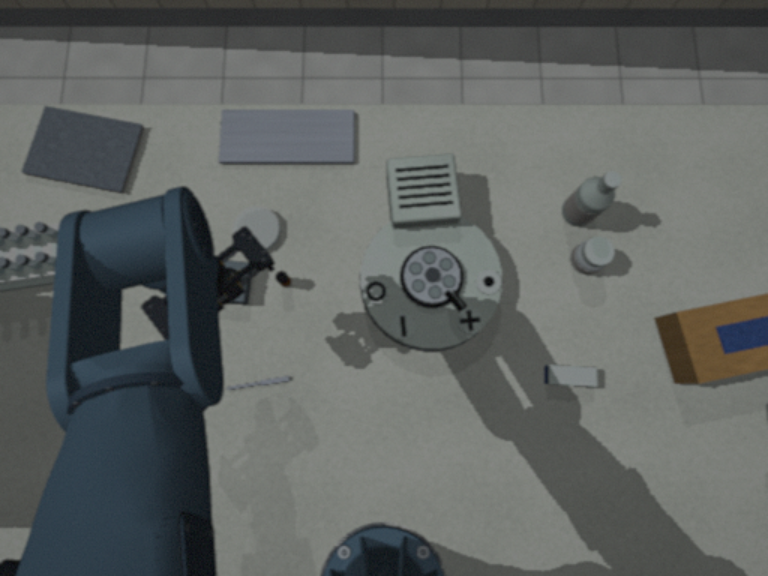

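View pics/wrist7.png

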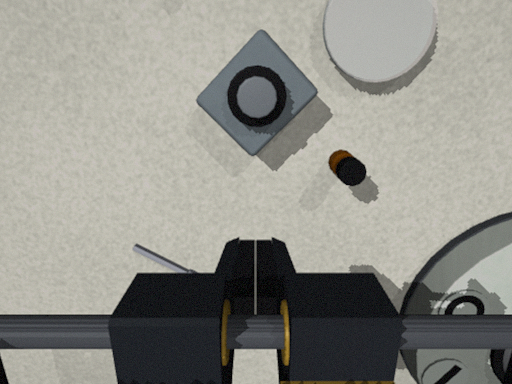

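The tab (455,298) still points at the cross (470,320). The button is back up at z ≈ 0.057, and the loose things are where they were.

{"api": "drive_tool", "payload": {"commands": [[0,0,0,0,0,0,0],[0,0,0,0,0,0,0]]}}

```text
time_s: 9.07
tcp_pos: [0.5022, 0.2516, 0.1776]
orientation: [-0.0, 0.94, 0.341, -0.0]
wrist_force: [-0.8, 0.3, -0.6]
opening: 0.0006
```

```bash
python3 -c "
from cell import manip
print(manip.hand_in())"
```

```text
the job is handed in; nothing more can be done
None
```

I set the wheel on the cross mark and then pressed and released the lock button. I handed the job in at about 9 s; no verdict was reported.

- **Wheel:** I pushed the tab with the closed fingers, from one side only, from about 187° to the cross at 220°. Afterwards the wrist camera put the tab at 219.0–222.5° depending on the method. The last top view gave a rougher 217.7°. These differ by a few degrees, but all are inside the roughly 6° allowance.
- **Button:** I pressed it to its stop. The fingertips stopped at z ≈ 0.051 m, about 6 mm below the button's rest height. The force rose from 13.6 to 23.1 N with no further travel. After release the button top read z ≈ 0.057 m, so it is up again.
- **Bystanders:** In the last top view none of the loose things looked moved. I compared the pictures by eye and did not measure their positions; the oil bottle was hidden behind the arm.
- **Other checks:** The arm ended clear of everything. The last top view gave no reading for the tab's white line, so its angle there rests on the tab's top face alone. The wrist camera's positions ran about 2.5 mm off the top camera's in x; I allowed for this at the button.

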